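# Seat a pylon tube in a foot's quick-release clamp

## Task

Finish fitting the pylon tube to the foot on the assembly board: slide the tube into the ankle clamp until you feel it bottom on the spacer inside, pressing it home gently, never ramming it. Then flip the red cam lever over centre until it lies fully down and the clamp holds the tube; leave the other things on the bench where they are.

Things in the scene. Friction and masses are not known exactly. Their poses are not given: they have to be found in the camera images.
- board: Fixed brown wooden board 310 x 440 x 18 mm with a skin-coloured foot on its side (sole to +y, toes to +x) before an upright plywood panel 120 mm high. Origin on the bench under the clamp's middle; z up, +y along the tube axis towards the foot; the tube axis runs 70 mm above the origin. Board: x -110 to 200, y -275 to 165 mm. Black vee rest under the tube at y = -170 mm (12 mm wide, 66 mm high).
- clamp_mouth (a point): Open mouth of the ankle clamp, on the tube axis, 70 mm above the bench and 20 mm to the -y side of the clamp's middle. The clamp is an aluminium saddle, 78 mm wide (x) and 40 mm long (y), with a bonnet on two posts over the tube (plates to 105 mm, nuts to 112 mm above the bench) in which the red cam lever turns. The tube slides in along the board's +y.
- tube_center (a point): Centre of the loose pylon tube: bare metal, 30 mm diameter, 250 mm long, 0.26 kg, lying level along the board's y (its own y points into the clamp), already started in the clamp mouth by 8 to 22 mm. It slides with a few newtons of drag. It may be gripped across its diameter between clamp and vee rest, or pushed at its free end.
- tube_end (a point): Centre of the tube's inner end face, in the clamp, 125 mm along the tube's +y from its centre. It must go on until it bottoms on the height spacer (its face: spacer_face) inside the ankle, 44 to 64 mm in from the clamp mouth: the depth differs from job to job, cannot be seen or measured and is found by feel, as a hard stop. Over 30 N on the spacer damages it.
- lever (a joint): Angle of the red cam lever about its pin (parallel to the board's y): 0 = leaning back, 125 degrees from the board's +x (starts at 0 to 0.45); grows as it swings up and over towards +x; 2.07 = fully down. Loose until its cam meets the tube near 0.65, then resists with up to 0.55 N m (most from 0.75 to 1.1). Dead centre 1.75: springs back if let go before about 1.65, snaps down past about 1.85.
- lever_pivot (a point): Centre of the cam lever's pin: straight above the tube axis, in the middle of the clamp, 99 mm above the bench; rises up to 5 mm with its sprung bonnet as the cam bites.
- lever_pad (a point): Middle of the red finger pad at the end of the lever, 65 mm from the pin; pad 34 mm long, 18 mm wide (along the board's y), 8 mm thick; the lever ends 82 mm from the pin. Free space all round it: push its back face over, then press it down from above.
- spray_can: Black spray can with a yellow band and white cap, 52 mm diameter, 125 mm tall, standing; origin under its base. Leave alone.
- tape_roll: White tape roll lying flat, 96 mm diameter, 38 mm high; origin under its centre. Leave alone.
- hex_driver: Screwdriver with a red handle lying on the bench, 200 mm long; origin under its middle. Leave alone.

How it is judged:
On the way:
1. the tube is home against the spacer with the lever still open (distance between tube_end and spacer_face below 0.0025 m and value of joint lever below 1 rad), for 0.2 s.
At the end, for the whole second after the job is handed in: The lever reads over 1.98 rad (fully down, past dead centre), the tube's end is within 2.5 mm of the spacer inside the ankle, the cam presses on the tube with over 40 N, and tube and lever are at rest. The other things have not been shifted by 20 mm (value of joint lever above 1.98 rad and distance between tube_end and spacer_face below 0.0025 m and contact force between tube and cam above 40 N and linear speed of tube below 0.01 m/s and velocity of joint lever below 0.1 rad/s); the robot touches nothing.
It fails at once if the tube is rammed on the spacer with more than 30 N (contact force between tube and spacer above 30 N).
It fails at once if the spray can is shifted by more than 20 mm (distance of spray_can from where it was at the start of the episode above 0.02 m).
It fails at once if the tape roll is shifted by more than 20 mm (distance of tape_roll from where it was at the start of the episode above 0.02 m).
It fails at once if the screwdriver is shifted by more than 20 mm (distance of hex_driver from where it was at the start of the episode above 0.02 m).
It also fails if it takes over 53 s, if anything falls off the work surface, if the arm or the gripper's body presses on something with over 40 N, if the wrist force passes 120 N, or if a joint passes its speed limit or range.

## Robot

A 7-joint arm with a two-finger parallel gripper is mounted at the origin on the work surface. World frame = base frame: x ahead of the robot, y to its left, z up, the work surface at z = 0. Lengths are in m, angles in rad, forces in N, time in s.
With the tool pointing down it reaches from about 0.4 to 0.9 m from the base axis. Payload 5.5 kg.
Tool frame: the origin (TCP) lies at the very end of the fingers, on their centre line; the grasp point (between the pads) lies 19 mm behind it; x points along the fingers, y is the direction in which the jaws open and shut, and the axes are right-handed (so a half turn about x gives the same grasp; the last joint's range is limited). The gripper opens to 85 mm and grips with 20 to 120 N. Pads are 22 mm wide; open, the fingers measure 114 mm over their backs; the gripper's body (76 mm by 85 mm) begins 54 mm behind the grasp point. The pads swing forward as they close: fully open they stand 13 mm farther back than shut.
Start: joints at [1.579, 0.501, -0.427, 1.55, 0.221, 1.138, -0.21], TCP at [0.164, -0.629, 0.231] pointing down, gripper open.
Joint ranges: [-2.88, 2.88], [-0.31, 2.03], [-1.54, 1.56], [0.2, 2.42], [-1.41, 4.55], [0.19, 2.02], [-2.57, 2.57]. Speed limits (rad/s): [2.57, 2.57, 3.14, 3.14, 3.14, 3.14, 3.14].

## Interface

Orientations are given as a unit quaternion [x, y, z, w].
In Python, from cell import r gives the robot as it stands.
- The arm moves only by the shell command python3 -m creep 'ROWS' [OPENING]. ROWS is JSON, a list of rows, each a list of 4 numbers: the shift along the tool's x, y, z as a fraction of full scale, then the turn about the tool's x as a fraction of full scale. In form: [[x, y, z, yaw], ...]. A call has 1 to 5 rows; each row shifts and turns the pose as measured when the row begins, along the tool's axes as they then stand; what a row does not reach is not made up. Full scale, the value 1, is 0.025 m for a shift and 5 degrees for a turn. A row lasts 1/10 s, in which the tool goes at most 50 mm and 8.59 degrees, less where a joint would pass 70% of its speed; a pose out of reach is approached as far as the arm can. A call with a number of a shift or a turn outside -1 to 1 is refused whole. A call with a gripper value outside its range is refused whole. OPENING is the closure in counts, from 0 (fully open) to 255 (shut), set as the call begins (- or left out, the last holds). The fingers move at their own pace and stop on an object; the grip force is fixed at half the most. Time passes only in rows, so rows that do not move let the fingers close. It gives the time, the measured TCP pose, the force and the opening at its end, in the units of the state.
- r.sense(): the state, without advancing time (a new reading comes with each control period).
- r.read_camera(name): name is "scene" or "side" or "wrist"; returns a dict with "color" (480x640x3 uint8, red, green, blue), "K" (3x3 intrinsics, pixels), "pose" (4x4, takes a point from camera to world coordinates). Camera axes: x right, y up, looking along -z (the intrinsics and any distortion apply to the point x, -y, -z); pixel columns grow to the right and rows downward; lengths in m; the calibration is good to about 2 mm. A picture is of the moment at which its call begins. There is no depth.
- r.finish_job(): hands the job in, once; it reports no verdict.
The state is a dict: "time_s": time; "joint_pos": joint angles; "joint_velocities": joint speeds; "tau": joint torques, N m; "tool_pos": TCP position; "ee_rot": TCP orientation; "contact_force": force on the tool from outside, world axes, zero at the start; "ft_torque": the same for the moment, N m; "width": opening from 0.0 (shut) to 1.0 (fully open).
Only numpy, scipy, OpenCV 4.12 (cv2) and the standard library are available. Lean on these libraries where they do the work, as an engineer would, in place of code of your own. Each camera call takes 0.05 s, during which the arm holds its last target.

## Working session

There is one attempt and no reset: what is moved stays moved. The work goes in short steps, Python scripts to look and compute and a shell command to move; the robot and the scene stay as the last step left them, time stands still between calls to the robot, and variables do not carry over. Pictures are saved under pics/ and viewed, and the job is handed in when it is done.

```bash
ls; mkdir -p pics
python3 - <<'E'
from cell import r
import cv2
s=r.sense()
for k,v in s.items(): print(k,v)
for n in ["scene","side","wrist"]:
    c=r.read_camera(n); cv2.imwrite(f"pics/{n}0.png",c["color"][:,:,::-1]); print(n,c["K"].tolist(),c["pose"].round(4).tolist(), [k for k in c])
E
```

```text
pics
time_s 0.0
joint_pos [ 1.57921283  0.50191302 -0.42681395  1.55144687  0.22080049  1.1383301
 -0.21029758]
joint_velocities [-0.00181172 -0.00162754  0.00145854  0.00072053  0.00068747 -0.00119831
  0.00101214]
tau [-2.87844978e-04 -5.69511473e+01 -5.81599340e+00 -2.80934930e+01
  1.08357987e-02  1.20383321e-02  1.48751275e-05]
tool_pos [ 0.16361478 -0.62833715  0.23022182]
ee_rot [-0.70131226 -0.09058007  0.70143379 -0.08914596]
contact_force [-0.02662655 -0.98023804  0.83431658]
ft_torque [ 0.0285934  -0.02440586  0.01432224]
width 1.0003967283356348
scene [[518.5018389132723, 0.0, 315.01111524514096], [0.0, 518.5018389132723, 238.76220939048213], [0.0, 0.0, 1.0]] [[-0.8551, -0.4356, 0.2812, 0.8007], [0.5184, -0.7088, 0.4783, 0.4577], [-0.009, 0.5548, 0.832, 0.9977], [0.0, 0.0, 0.0, 1.0]] ['color', 'K', 'pose']
side [[519.712277919732, 0.0, 312.3366440158674], [0.0, 519.712277919732, 237.19790866921912], [0.0, 0.0, 1.0]] [[-0.6718, 0.5271, -0.5204, 0.0667], [-0.7407, -0.4747, 0.4755, 0.3611], [0.0036, 0.7049, 0.7093, 0.7533], [0.0, 0.0, 0.0, 1.0]] ['color', 'K', 'pose']
wrist [[342.0525826135663, 0.0, 316.8284909428592], [0.0, 342.0525826135663, 233.59313064888406], [0.0, 0.0, 1.0]] [[0.2522, 0.9268, 0.2783, 0.2347], [-0.9677, 0.2423, 0.0702, -0.6105], [-0.0023, -0.287, 0.9579, 0.3722], [0.0, 0.0, 0.0, 1.0]] ['color', 'K', 'pose']
```

View pics/scene0.png

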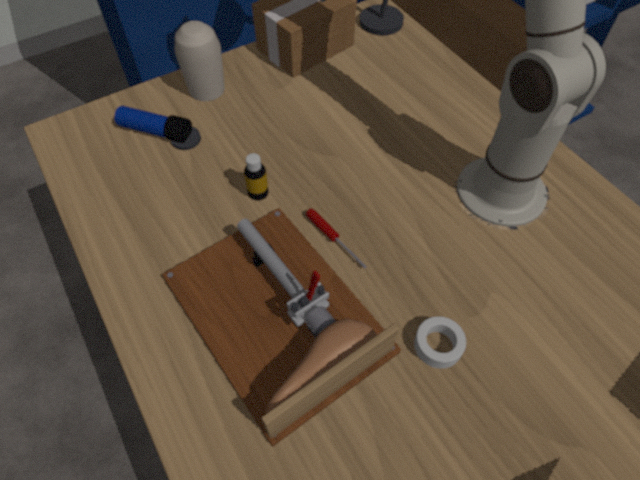

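View pics/side0.png

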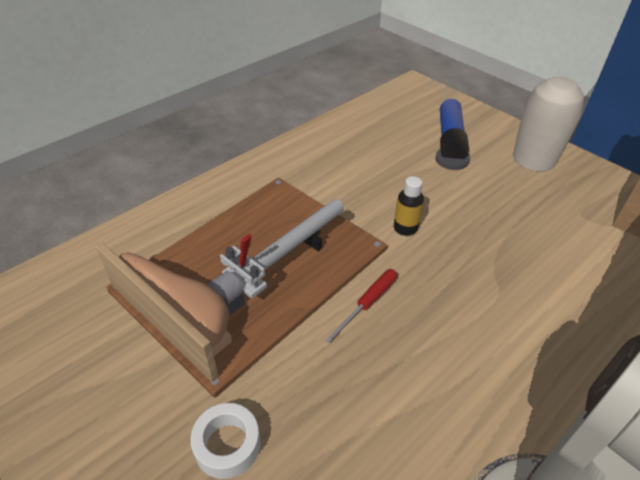

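View pics/wrist0.png

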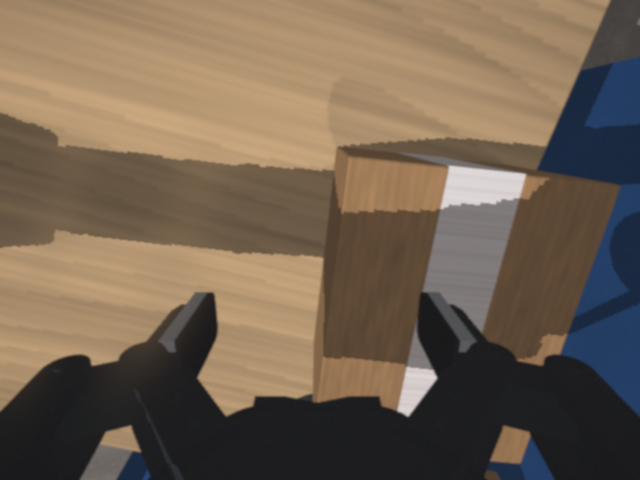

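```bash
cat > h.py <<'E'
from cell import r
import numpy as np, cv2
def cam(n):
    return r.read_camera(n)
def ray(c,u,v):
    K=c["K"];T=c["pose"]
    d=np.array([(u-K[0,2])/K[0,0],-(v-K[1,2])/K[1,1],-1.0])
    return T[:3,3],T[:3,:3]@d
def onz(c,u,v,z):
    o,d=ray(c,u,v); return o+d*(z-o[2])/d[2]
def proj(c,p):
    T=c["pose"];q=T[:3,:3].T@(np.asarray(p)-T[:3,3]);K=c["K"]
    return np.array([K[0,0]*q[0]/-q[2]+K[0,2],K[1,1]*-q[1]/-q[2]+K[1,2]])
def tri(c1,a,c2,b):
    o1,d1=ray(c1,*a);o2,d2=ray(c2,*b)
    A=np.stack([d1,-d2],1);t=np.linalg.lstsq(A,o2-o1,rcond=None)[0]
    p,q=o1+t[0]*d1,o2+t[1]*d2
    return (p+q)/2,np.linalg.norm(p-q)
E
python3 - <<'E'
from h import *
S=cam("scene");D=cam("side")
for n,c,x0,y0,x1,y1 in [("scene",S,150,200,410,450),("side",D,90,160,400,400)]:
    im=c["color"][y0:y1,x0:x1,::-1]
    cv2.imwrite(f"pics/{n}_crop.png",cv2.resize(im,None,fx=2.4,fy=2.4,interpolation=cv2.INTER_CUBIC))
for (a,b) in [((278,212),(386,246)),((168,275),(280,180)),((272,445),(108,290)),((398,350),(215,390))]:
    print(onz(S,*a,.018).round(3),onz(D,*b,.018).round(3),tri(S,a,D,b))
print(onz(S,505,200,0),proj(S,[0,0,0]))
E
```

```text
[ 0.505 -0.216  0.018] [ 0.491 -0.223  0.018] (array([ 0.4991244 , -0.2302953 ,  0.00309972]), np.float64(0.0069171636961046674))
[ 0.791 -0.192  0.018] [ 0.788 -0.199  0.018] (array([ 0.79102608, -0.1985416 ,  0.01377856]), np.float64(0.006276781942414723))
[0.766 0.235 0.018] [0.754 0.233 0.018] (array([0.76583227, 0.23140531, 0.00493125]), np.float64(0.0007666393014816874))
[0.467 0.207 0.018] [0.461 0.203 0.018] (array([0.46420254, 0.2034884 , 0.01044968]), np.float64(0.004028505865023261))
[ 1.26028077e-02  2.87145768e-02 -1.11022302e-16] [500.75086845 190.00794884]
```

View pics/scene_crop.png

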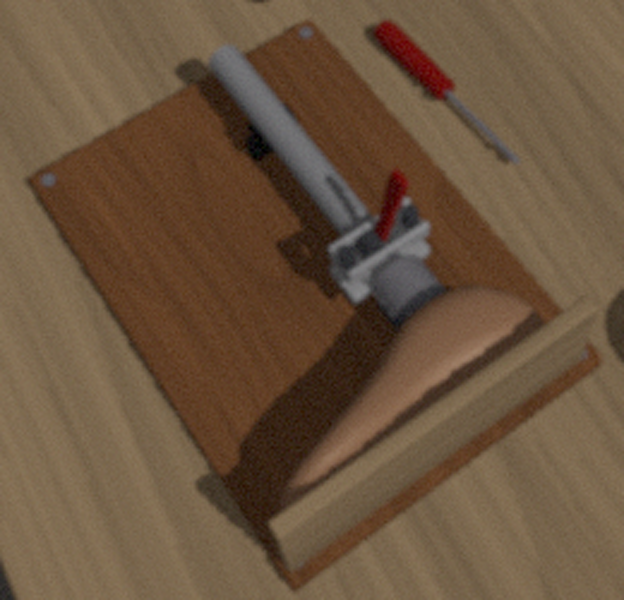

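View pics/side_crop.png

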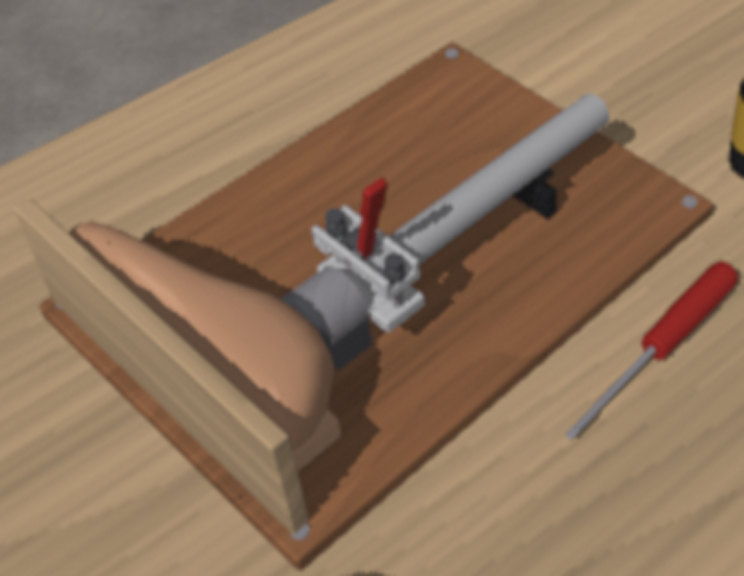

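Run:
```python
from h import *
S=cam("scene");D=cam("side")
for n,c,(x0,y0,x1,y1) in [("S",S,(225,205,310,310)),("D",D,(250,190,360,275))]:
    im=c["color"];hsv=cv2.cvtColor(im,cv2.COLOR_RGB2HSV)
    m=((hsv[...,1]<60)&(hsv[...,2]>75)).astype(np.uint8)
    roi=np.zeros_like(m);roi[y0:y1,x0:x1]=1;m*=roi
    k,l,st,_=cv2.connectedComponentsWithStats(m)
    i=1+np.argmax(st[1:,4]);print(n,st[i])
    mm=(l==i)
    cv2.imwrite(f"pics/m{n}.png",cv2.resize((mm*255).astype(np.uint8)[y0:y1,x0:x1],None,fx=5,fy=5))
    for v in range(y0,y1,6):
        u=np.nonzero(mm[v])[0]
        if len(u): 
            p=onz(c,(u[0]+u[-1])/2,v,.07); print(v,u[0],u[-1],p.round(4))
# red lever
    lo=((hsv[...,0]<8)|(hsv[...,0]>172))&(hsv[...,1]>150)&(hsv[...,2]>60)
    k,l,st,ce=cv2.connectedComponentsWithStats(lo.astype(np.uint8))
    for j in range(1,k):
        if st[j,4]>30: print("red",st[j],ce[j], cv2.minAreaRect(np.argwhere(l==j)[:,::-1].astype(np.float32)))
B={"S":[(280,209.2),(161.7,275.4),(272.9,445),(400,346.7)],"D":[(387.9,246.3),(278.3,177.5),(107.5,290),(215,396.7)]}
for a,b in zip(B["S"],B["D"]): print(onz(S,*a,.018).round(4),onz(D,*b,.018).round(4),onz(S,*a,.0).round(4),onz(D,*b,.0).round(4))
```

```text
S [ 237  218   66   76 1134]
223 238 251 [ 0.5977 -0.1924  0.07  ]
229 241 256 [ 0.5975 -0.1735  0.07  ]
235 245 260 [ 0.5974 -0.1548  0.07  ]
241 249 265 [ 0.5963 -0.1359  0.07  ]
247 255 270 [ 0.5934 -0.1162  0.07  ]
253 259 275 [ 0.5924 -0.0978  0.07  ]
259 264 280 [ 0.5905 -0.0792  0.07  ]
265 269 285 [ 0.5886 -0.0609  0.07  ]
271 274 289 [ 0.5877 -0.0434  0.07  ]
277 278 294 [ 0.5867 -0.0262  0.07  ]
283 283 299 [ 0.5849 -0.0087  0.07  ]
289 288 302 [0.5849 0.0075 0.07  ]
red [306 209  33  32 377] [321.81167109 224.22811671] ((321.5000305175781, 224.50003051757812), (39.59797668457031, 9.899494171142578), 45.0)
red [308 270  12  30 155] [313.24516129 283.09032258] ((312.28082275390625, 284.4178161621094), (8.07583999633789, 28.909164428710938), 20.556047439575195)
D [ 250  199   94   76 1805]
202 329 341 [ 0.6109 -0.1967  0.07  ]
208 321 343 [ 0.602  -0.1799  0.07  ]
214 313 339 [ 0.5973 -0.1592  0.07  ]
220 304 330 [ 0.5964 -0.1348  0.07  ]
226 296 322 [ 0.5944 -0.1123  0.07  ]
232 288 313 [ 0.593  -0.0897  0.07  ]
238 279 305 [ 0.5916 -0.0675  0.07  ]
244 271 298 [ 0.5891 -0.0
[... 191 characters left out ...]
 ]
red [239 234  12  32 217] [244.17511521 248.17511521] ((243.86488342285156, 249.31082153320312), (9.04194450378418, 31.893404006958008), 9.462321281433105)
red [358 269  39  41 583] [377.51457976 288.26415094] ((377.25006103515625, 288.7500305175781), (12.727920532226562, 48.790367126464844), 45.0)
[ 0.4966 -0.2206  0.018 ] [ 0.4883 -0.225   0.018 ] [ 0.491  -0.2331  0.    ] [ 0.4986 -0.2394  0.    ]
[ 0.8034 -0.1982  0.018 ] [ 0.7977 -0.2021  0.018 ] [ 0.8035 -0.2103  0.    ] [ 0.8156 -0.2159  0.    ]
[0.7649 0.2356 0.018 ] [0.7543 0.234  0.018 ] [ 0.7642  0.2315 -0.    ] [ 0.7712  0.2308 -0.    ]
[0.4593 0.204  0.018 ] [0.4512 0.2095 0.018 ] [0.4531 0.1993 0.    ] [0.4607 0.2057 0.    ]
```

Run:
```python
from h import *
from scipy.spatial.transform import Rotation as R
S=cam("scene");D=cam("side")
print(R.from_quat(r.sense()["ee_rot"]).as_matrix().round(3))
print("can base",onz(S,258,194,0),onz(D,406,229,0), "cap", tri(S,(254,158),D,(413,182)))
print("tape",onz(S,440,338,.038),onz(D,226,436,.038))
for e in [(325,235)]: print("driver", onz(S,308,212,.012),onz(S,362,267,.005))
th=np.radians(4.4);Rz=np.array([[np.cos(th),-np.sin(th),0],[np.sin(th),np.cos(th),0],[0,0,1]]);O=np.array([.580,.060,0])
w=lambda p:O+Rz@(np.array(p)/1000)
for a in [0,.1,.2,.3,.4,.5]:
    an=np.radians(125)-a
    out=[]
    for L in (48,82):
        p=w([L*np.cos(an),0,99+L*np.sin(an)]); out+=[proj(S,p).round(0),proj(D,p).round(0)]
    print(a,*out)
for nm,p in dict(freeend=[0,-255,70],mouth=[0,-20,70],corner=[200,165,18],vee=[0,-170,66]).items(): print(nm,w(p).round(3),proj(S,w(p)).round(0),proj(D,w(p)).round(0))
```

```text
[[ 0.     0.252 -0.968]
 [ 0.    -0.968 -0.252]
 [-1.    -0.    -0.   ]]
can base [ 0.5143371  -0.30225361  0.        ] [ 0.50690928 -0.30459368  0.        ] cap (array([ 0.50955342, -0.3035747 ,  0.12460908]), np.float64(0.0009643904257426718))
tape [0.38847295 0.23556098 0.038     ] [0.38096598 0.23636636 0.038     ]
driver [ 0.44224542 -0.18274913  0.012     ] [0.41543154 0.00597956 0.005     ]
0 [322. 284.] [247. 258.] [330. 271.] [254. 252.]
0.1 [320. 284.] [246. 256.] [327. 272.] [251. 248.]
0.2 [318. 285.] [244. 253.] [324. 273.] [248. 244.]
0.3 [316. 286.] [242. 251.] [321. 274.] [244. 240.]
0.4 [314. 287.] [240. 249.] [317. 276.] [241. 237.]
0.5 [312. 288.] [238. 248.] [314. 278.] [237. 234.]
freeend [ 0.6   -0.194  0.07 ] [243. 223.] [338. 205.]
mouth [0.582 0.04  0.07 ] [305. 301.] [249. 270.]
corner [0.767 0.24  0.018] [273. 448.] [101. 288.]
vee [ 0.593 -0.109  0.066] [264. 250.] [308. 229.]
```

Run:
```python
from h import *
S=cam("scene");D=cam("side")
for n,c,(x0,y0,x1,y1) in [("S",S,(280,255,350,315)),("D",D,(205,220,290,300))]:
    cv2.imwrite(f"pics/lv{n}.png",cv2.resize(c["color"][y0:y1,x0:x1,::-1],None,fx=9 if n=="S" else 7,fy=9 if n=="S" else 7,interpolation=cv2.INTER_CUBIC))
```

```text
(no output)
```

View pics/lvS.png

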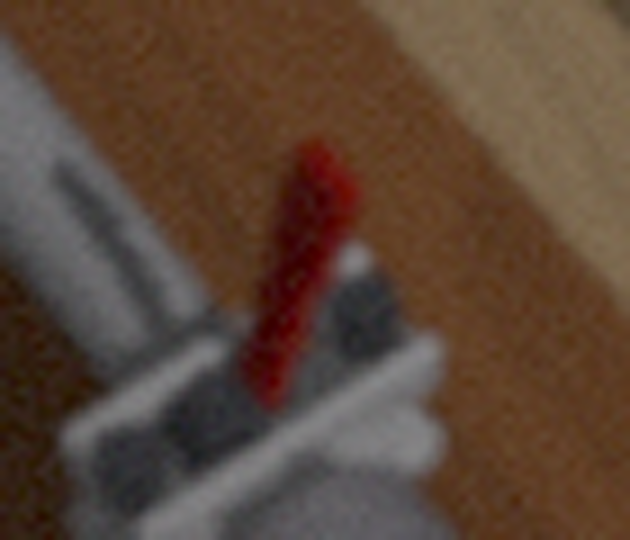

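View pics/lvD.png

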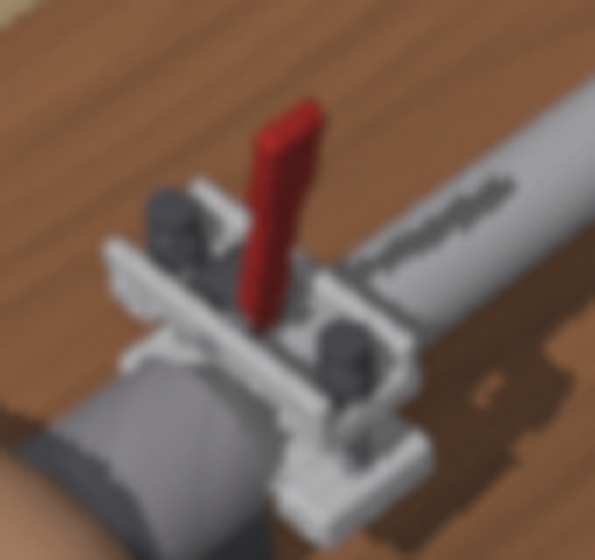

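Run:
```python
from h import *
S=cam("scene");D=cam("side")
p,e=tri(S,(316.7,273.3),D,(246.4,237.9));print(p,e)
# clamp: bonnet nut tops, mid (z=112)
for a,b in [((294,302),(229.3,250)),((321,287),(254.5,272))]: 
    p,e=tri(S,(a[0]+.5,a[1]),D,b);print(p,e)
```

```text
[0.5592317  0.05101121 0.17462488] 4.220228629692267e-05
[0.60963383 0.0539986  0.11190368] 0.004479743424312933
[0.54696464 0.04957116 0.10471441] 0.0036227490435956724
```

```bash
python3 -m creep '[[0,-1,0,1],[0,-1,0,1],[0,-1,-0.3,0],[0,-1,-0.5,0],[0,-1,-1,0]]' 255
```

```text
time_s: 1.15
tool_pos: [0.1886, -0.5022, 0.2304]
ee_rot: [-0.706, -0.022, 0.707, -0.023]
contact_force: [1.2, -0.4, 0.1]
width: 0.143
```

```bash
python3 -m creep '[[0,-1,-1,0],[0,-1,-1,0],[0,-1,-1,0],[0,-1,-1,0],[0,-0.8,-1,-0.1]]'; python3 -m creep '[[0,-0.8,-1,0],[0,-0.6,-1,0],[0,-0.5,-1,0],[0,0,-1,0],[0,0,-1,0]]'
```

```text
time_s: 1.65
tool_pos: [0.3089, -0.3694, 0.2313]
ee_rot: [-0.706, -0.022, 0.707, -0.027]
contact_force: [0.4, -1.2, -0.6]
width: -0.0
time_s: 2.15
tool_pos: [0.4354, -0.307, 0.2329]
ee_rot: [-0.707, -0.023, 0.707, -0.03]
contact_force: [-0.7, 0.2, 0.3]
width: -0.001
```

```bash
python3 -m creep '[[0,-0.4,-1,0],[0,-0.4,-1,0],[0,-0.4,-1,0],[0,-0.4,-1,0],[0,-0.2,-1,0]]'; python3 -m creep '[[0,0,-1,0],[0,0,-0.7,0],[0,0,0,0],[0,0,0,0]]'
```

```text
time_s: 2.65
tool_pos: [0.5619, -0.2519, 0.2331]
ee_rot: [0.707, 0.021, -0.706, 0.03]
contact_force: [-0.6, 0.6, 0.4]
width: 0.0
time_s: 3.05
tool_pos: [0.6091, -0.245, 0.2329]
ee_rot: [0.708, 0.024, -0.706, 0.031]
contact_force: [-0.8, 0.1, 0.1]
width: -0.0
```

```bash
python3 -m creep '[[1,0,0.25,0],[1,0,0,0],[1,0,0,0],[1,0,0,0],[1,0,0,0]]'; python3 -m creep '[[1,0,0,0],[1,0,0,0],[0.2,0,0,0],[0,0,0,0],[0,0,0,0]]'
python3 - <<'E'
from h import *
from scipy.spatial.transform import Rotation as R
print(R.from_quat(r.sense()["ee_rot"]).as_matrix().round(3), r.sense()["contact_force"])
for n in ["side","scene"]:
  c=cam(n); cv2.imwrite(f"pics/{n}1.png",c["color"][:,:,::-1])
c=cam("side");im=c["color"][150:320,220:430,::-1];cv2.imwrite("pics/s1c.png",cv2.resize(im,None,fx=3.5,fy=3.5))
E
```

```text
time_s: 3.55
tool_pos: [0.602, -0.2513, 0.1101]
ee_rot: [0.71, 0.02, -0.703, 0.032]
contact_force: [0.1, -0.4, -0.2]
width: 0.004
time_s: 4.05
tool_pos: [0.5951, -0.2556, 0.0516]
ee_rot: [0.707, 0.018, -0.706, 0.03]
contact_force: [-0.2, 0.5, 0.5]
width: -0.002
[[ 0.003  0.068 -0.998]
 [-0.017 -0.998 -0.068]
 [-1.     0.017 -0.001]] [-0.19891361  0.52495251  0.50472888]
```

View pics/s1c.png

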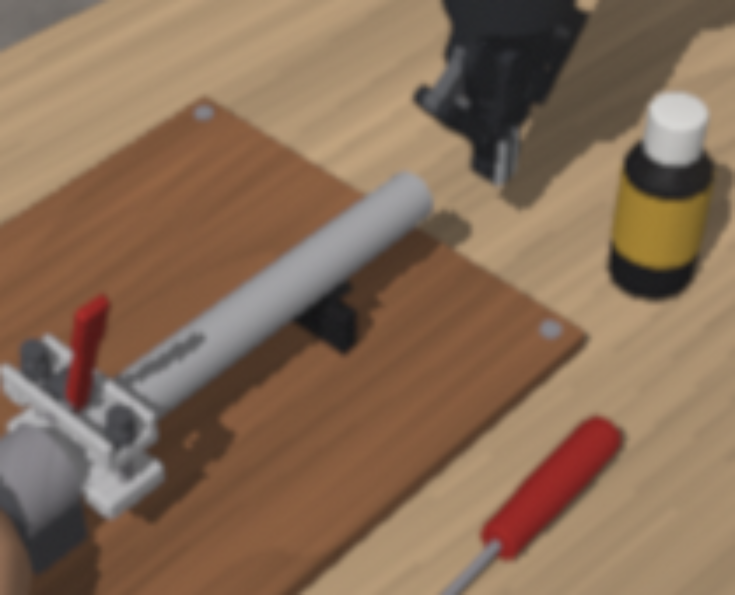

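View pics/scene1.png

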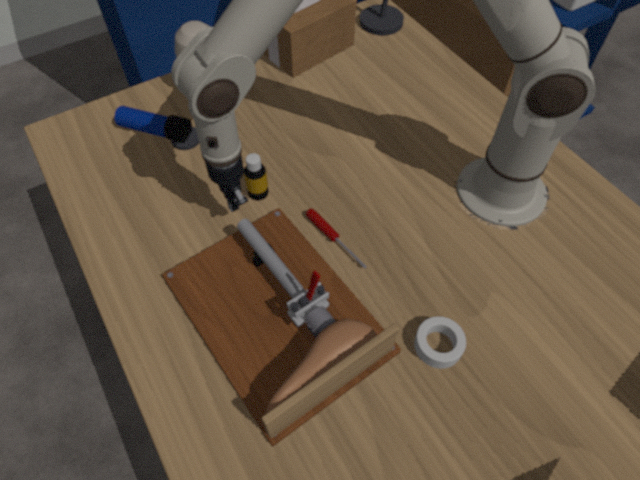

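```bash
python3 -m creep '[[0,-0.4,-0.3,0],[0,-0.3,0,0],[0,-0.2,0,0],[0,0,0,0]]'; python3 -m creep '[[0,-0.15,0,0],[0,-0.15,0,0]]';python3 -m creep '[[0,-0.1,0,0],[0,0,0,0]]'
```

```text
time_s: 4.6
tool_pos: [0.605, -0.2297, 0.0548]
ee_rot: [0.71, 0.018, -0.704, 0.031]
contact_force: [0.2, -0.5, 0.1]
width: -0.002
time_s: 4.8
tool_pos: [0.6044, -0.2219, 0.0548]
ee_rot: [0.71, 0.018, -0.704, 0.031]
contact_force: [-0.5, -0.6, 0.2]
width: -0.005
time_s: 5.0
tool_pos: [0.604, -0.2184, 0.0546]
ee_rot: [0.709, 0.018, -0.704, 0.031]
contact_force: [-0.3, 0.5, -0.1]
width: -0.0
```

```bash
python3 -m creep '[[0.16,-0.1,0.06,0],[0,-0.12,0,0]]'; for i in 1; do python3 -m creep '[[0,-0.12,0,0],[0,-0.12,0,0]]'; done;  python3 -m creep '[[0,-0.12,0,0]]'
```

```text
time_s: 5.2
tool_pos: [0.6018, -0.2138, 0.05]
ee_rot: [0.709, 0.018, -0.704, 0.031]
contact_force: [-0.4, 0.2, 0.5]
width: -0.0
time_s: 5.4
tool_pos: [0.601, -0.2082, 0.0496]
ee_rot: [0.709, 0.017, -0.704, 0.031]
contact_force: [0.3, -2.1, -0.8]
width: 0.001
time_s: 5.5
tool_pos: [0.6008, -0.2058, 0.0496]
ee_rot: [0.709, 0.017, -0.704, 0.031]
contact_force: [0.0, -2.2, -0.1]
width: 0.001
```

Run:
```python
from h import *
c=cam("side");im=c["color"][150:320,220:430,::-1];cv2.imwrite("pics/s2c.png",cv2.resize(im,None,fx=3.5,fy=3.5))
```

```text
(no output)
```

View pics/s2c.png

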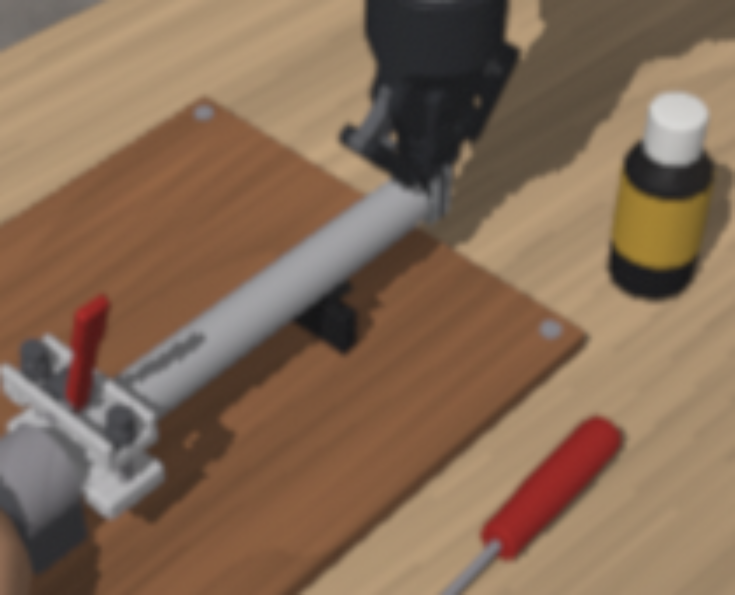

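```bash
python3 -m creep '[[0,-0.12,0,0],[0,-0.12,0,0],[0,-0.12,0,0]]'; python3 -m creep '[[0,-0.1,0,0],[0,-0.1,0,0]]'
```

```text
time_s: 5.85
tool_pos: [0.6002, -0.197, 0.0497]
ee_rot: [0.709, 0.016, -0.704, 0.031]
contact_force: [0.5, -2.4, -0.7]
width: 0.001
time_s: 6.05
tool_pos: [0.5998, -0.1918, 0.0496]
ee_rot: [0.709, 0.016, -0.704, 0.031]
contact_force: [-1.2, -2.8, 0.3]
width: 0.002
```

Pushed about 17 mm; from here small steps only.

```bash
for i in 1; do python3 -m creep '[[0,-0.06,0,0],[0,-0.06,0,0]]'; python3 -m creep '[[0,-0.05,0,0],[0,-0.05,0,0]]';python3 -m creep '[[0,-0.05,0,0],[0,-0.05,0,0]]'; done
```

```text
time_s: 6.25
tool_pos: [0.5995, -0.1884, 0.0496]
ee_rot: [0.709, 0.016, -0.704, 0.031]
contact_force: [0.1, -3.1, 1.1]
width: 0.0
time_s: 6.45
tool_pos: [0.5993, -0.1859, 0.0496]
ee_rot: [0.709, 0.016, -0.704, 0.032]
contact_force: [0.3, -3.0, 1.1]
width: -0.0
time_s: 6.65
tool_pos: [0.5992, -0.1835, 0.0496]
ee_rot: [0.709, 0.016, -0.704, 0.032]
contact_force: [0.8, -3.4, 0.9]
width: -0.001
```

```bash
python3 -m creep '[[0,-0.06,0,0],[0,-0.06,0,0]]'|sed -n '2p;4p'; python3 -m creep '[[0,-0.05,0,0],[0,-0.05,0,0]]'|sed -n '2p;4p';python3 -m creep '[[0,-0.05,0,0],[0,-0.05,0,0]]'|sed -n '2p;4p'
```

```text
tool_pos: [0.5989, -0.1806, 0.0496]
contact_force: [-0.4, -3.6, 0.4]
tool_pos: [0.5987, -0.1786, 0.0497]
contact_force: [0.0, -5.5, 0.9]
tool_pos: [0.5987, -0.1787, 0.0497]
contact_force: [0.3, -4.4, 0.1]
```

```bash
python3 -m creep '[[0,-0.08,0,0],[0,-0.08,0,0]]'|sed -n '2p;4p'; python3 -m creep '[[0,-0.12,0,0],[0,-0.12,0,0]]'|sed -n '2p;4p'
```

```text
tool_pos: [0.5987, -0.1788, 0.0498]
contact_force: [1.3, -5.4, 0.8]
tool_pos: [0.5987, -0.179, 0.0499]
contact_force: [0.6, -7.8, 0.3]
```

```bash
python3 -m creep '[[0,-0.2,0,0],[0,-0.2,0,0],[0,-0.2,0,0]]'|sed -n '2p;4p'; python3 -m creep '[[0,0,0,0],[0,0,0,0]]'|sed -n '2p;4p'
python3 - <<'E'
from h import *
S=cam("scene")
c=cam("side");im=c["color"][150:320,220:430,::-1];cv2.imwrite("pics/s3c.png",cv2.resize(im,None,fx=3.5,fy=3.5))
E
```

```text
tool_pos: [0.5985, -0.1794, 0.0502]
contact_force: [1.8, -11.1, -0.5]
tool_pos: [0.5986, -0.1798, 0.0502]
contact_force: [-0.0, -1.1, -0.1]
```

View pics/s3c.png

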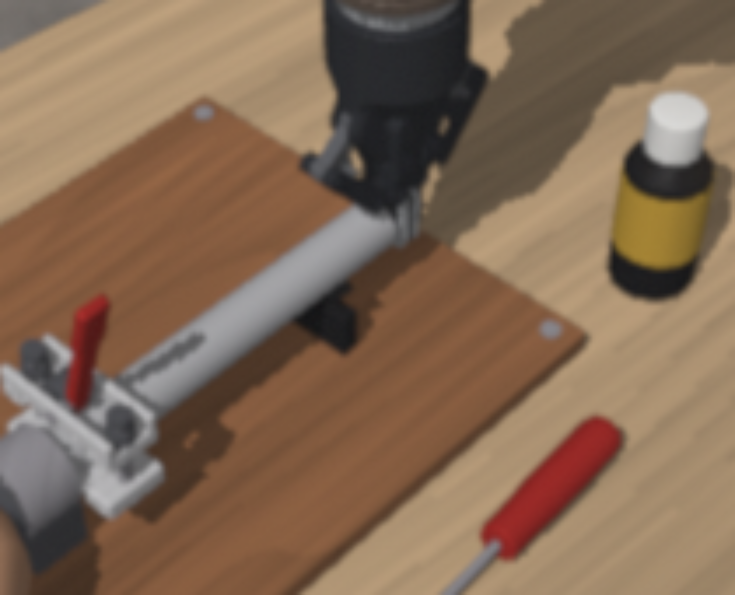

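```bash
python3 -m creep '[[0,0.6,0,0],[0,0.6,0,0],[-0.6,0,0,0],[-1,0,0,0],[-1,0,0,0]]'|sed -n '2p;4p'; python3 -m creep '[[-1,0,0,0],[-1,0,0,0],[-1,0,0,0],[-1,0,0.2,0],[-1,0,0.3,0]]'|sed -n '2,4p'
```

```text
tool_pos: [0.5963, -0.206, 0.1157]
contact_force: [-0.1, 0.2, -0.4]
tool_pos: [0.5833, -0.1987, 0.2509]
ee_rot: [0.71, 0.001, -0.704, 0.033]
contact_force: [-0.6, -1.1, -0.9]
```

```bash
python3 -m creep '[[0,-1,0.4,0],[0,-1,0.4,0],[0,-1,0.4,0],[0,-1,0.3,0],[0,-1,0.3,0]]'|sed -n '2p;4p'; python3 -m creep '[[0,-1,0,0],[0,-1,0,0],[0,-1,0,0],[0,-0.8,0,0],[0,-0.3,0,0]]'|sed -n '2,4p'
python3 - <<'E'
from h import *
from scipy.spatial.transform import Rotation as R
print(R.from_quat(r.sense()["ee_rot"]).as_matrix().round(3))
E
```

```text
tool_pos: [0.5342, -0.076, 0.2556]
contact_force: [1.1, 0.3, -0.0]
tool_pos: [0.5277, 0.0352, 0.2563]
ee_rot: [0.717, -0.001, -0.697, 0.034]
contact_force: [0.5, -0.6, -0.0]
[[ 0.029  0.046 -0.998]
 [-0.049 -0.998 -0.048]
 [-0.998  0.05  -0.027]]
```

```bash
python3 -m creep '[[0.6,-0.4,0.5,-0.3],[1,-0.4,0,0],[1,0,0,0],[1,0,0,0],[0.8,0,0,0]]'|sed -n '2,4p'; python3 -m creep '[[0,0,0,0],[0,0,0,0]]'|sed -n '2,4p'
python3 - <<'E'
from h import *
for n,(x0,y0,x1,y1) in dict(scene=(240,200,400,340),side=(180,150,340,310)).items():
  c=cam(n);im=c["color"][y0:y1,x0:x1,::-1];cv2.imwrite(f"pics/{n}4.png",cv2.resize(im,None,fx=3.5,fy=3.5))
E
```

```text
tool_pos: [0.5215, 0.0502, 0.1492]
ee_rot: [0.72, 0.009, -0.692, 0.045]
contact_force: [-0.6, 0.4, 0.2]
tool_pos: [0.5201, 0.0487, 0.1479]
ee_rot: [0.719, 0.008, -0.694, 0.045]
contact_force: [-0.1, 0.7, 0.1]
```

View pics/scene4.png

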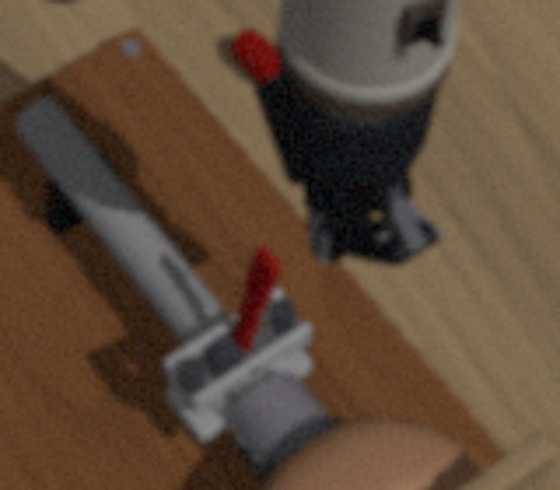

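View pics/side4.png

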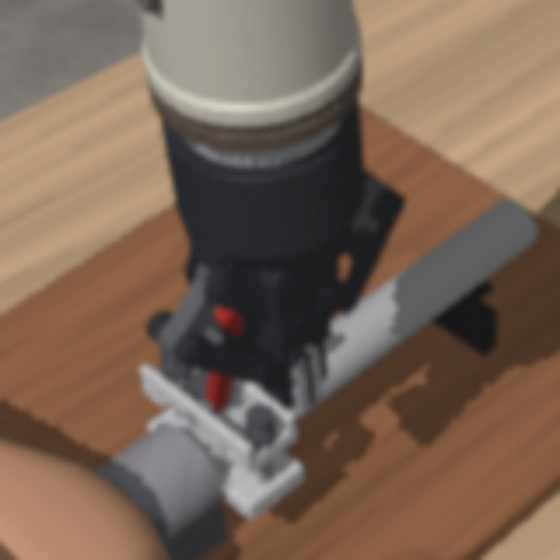

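Run:
```python
from h import *
S=cam("scene");D=cam("side");p=r.sense()["tool_pos"]
for c,o in((S,(240,200)),(D,(180,150))): print((proj(c,p)-o)*3.5, (proj(c,[.5645,.052,.162])-o)*3.5)
```

```text
[327.81975462 245.42979788] [261.05084729 274.49275679]
[293.44137455 392.07422992] [226.05701008 322.10798407]
```

```bash
python3 -m creep '[[0,0,-0.4,0],[0,0,-0.4,0],[0,0,-0.3,0]]'|sed -n '2,4p'; python3 -m creep '[[0,0,-0.3,0],[0,0,-0.3,0]]'|sed -n '2,4p';python3 -m creep '[[0,0,-0.3,0],[0,0,-0.3,0]]'|sed -n '2,4p'
```

```text
tool_pos: [0.5507, 0.0509, 0.1518]
ee_rot: [0.721, 0.007, -0.692, 0.045]
contact_force: [-0.8, -0.3, 0.4]
tool_pos: [0.5673, 0.0522, 0.1526]
ee_rot: [0.721, 0.007, -0.692, 0.045]
contact_force: [-2.0, -0.0, 0.7]
tool_pos: [0.5817, 0.0534, 0.1521]
ee_rot: [0.719, 0.007, -0.694, 0.045]
contact_force: [-6.8, 0.1, -0.8]
```

```bash
python3 -m creep '[[0.05,0,-0.4,0],[0.1,0,-0.4,0]]'|sed -n '2,4p';python3 -m creep '[[0.1,0,-0.4,0],[0.1,0,-0.4,0]]'|sed -n '2,4p'
```

```text
tool_pos: [0.5983, 0.0547, 0.1475]
ee_rot: [0.716, 0.007, -0.697, 0.046]
contact_force: [-7.6, 0.3, 3.6]
tool_pos: [0.6143, 0.0557, 0.1405]
ee_rot: [0.711, 0.007, -0.701, 0.047]
contact_force: [-5.4, -1.3, 1.2]
```

```bash
python3 -m creep '[[0.35,0,-0.4,0],[0.4,0,-0.3,0]]'|sed -n '2,4p';python3 -m creep '[[0.4,0,-0.2,0],[0.4,0,0,0]]'|sed -n '2,4p'
```

```text
tool_pos: [0.6334, 0.0562, 0.1215]
ee_rot: [0.711, 0.007, -0.701, 0.047]
contact_force: [0.0, 0.0, 0.2]
tool_pos: [0.6401, 0.0565, 0.107]
ee_rot: [0.711, 0.005, -0.701, 0.048]
contact_force: [-42.1, -5.9, 98.5]
```

```bash
python3 -m creep '[[-0.3,0,0,0]]'|sed -n '1,4p';python3 -m creep '[[-0.6,0,0,0],[-1,0,0,0],[-1,0,0,0],[0,0,0,0]]'|sed -n '2,4p'
python3 - <<'E'
from h import *
for n,(x0,y0,x1,y1) in dict(scene=(240,200,400,340),side=(180,150,340,310)).items():
  c=cam(n);im=c["color"][y0:y1,x0:x1,::-1];cv2.imwrite(f"pics/{n}5.png",cv2.resize(im,None,fx=3.5,fy=3.5))
E
```

```text
time_s: 12.75
tool_pos: [0.6408, 0.0574, 0.1173]
ee_rot: [0.712, 0.005, -0.701, 0.048]
contact_force: [0.1, 0.0, -0.9]
tool_pos: [0.6431, 0.0622, 0.1863]
ee_rot: [0.714, 0.005, -0.698, 0.048]
contact_force: [0.4, -0.2, 0.0]
```

View pics/scene5.png

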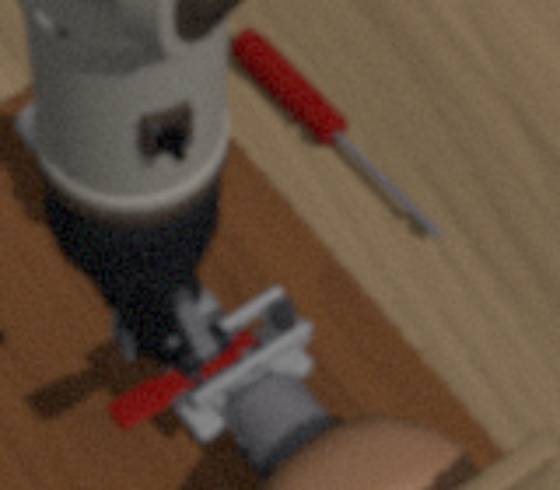

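View pics/side5.png

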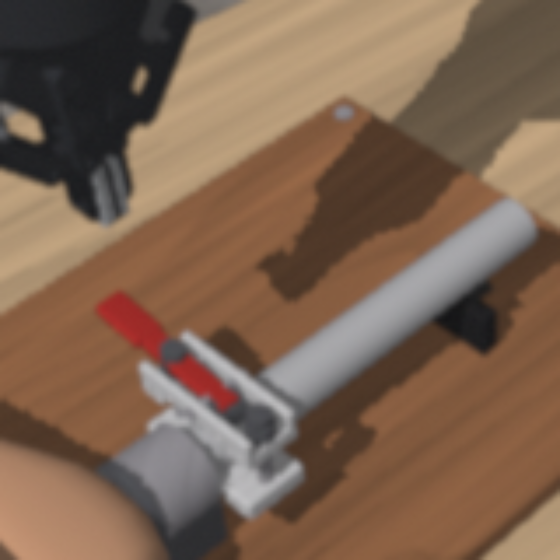

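```bash
python3 -m creep '[[-1,0,-1,0],[-1,0,-1,0],[-1,0,-1,0],[0,0,-1,0],[0,0,0,0]]'|sed -n '1,4p'
python3 - <<'E'
from h import *
S=cam("scene");D=cam("side")
print(tri(S,(274.3,318.6),D,(211.4,236.6)), proj(S,[.661,.060,.109]),proj(D,[.661,.060,.109]))
for q in (1.7,1.9,2.07):
    a=np.radians(125)-q; p=[.580+.082*np.cos(a),.060,.101+.082*np.sin(a)]; print(q,proj(S,p).round(1),proj(D,p).round(1))
a=cv2.imread("pics/side4.png");b=cv2.imread("pics/side5.png")
im=D["color"][150:320,180:350,::-1];cv2.imwrite("pics/side6.png",cv2.resize(im,None,fx=3.5,fy=3.5))
cv2.imwrite("pics/cmp.png",np.vstack([a[150:320,360:560],b[150:320,360:560],cv2.resize(im,None,fx=3.5,fy=3.5)[150:320,360:560]]))
im=S["color"][200:340,240:400,::-1];cv2.imwrite("pics/scene6.png",cv2.resize(im,None,fx=3.5,fy=3.5))
c=cam("scene");print(c["color"].shape)
E
```

```text
time_s: 13.75
tool_pos: [0.7377, 0.0698, 0.2495]
ee_rot: [0.707, 0.003, -0.706, 0.049]
contact_force: [-0.2, -0.4, -0.6]
(array([0.65822472, 0.05995176, 0.10918467]), np.float64(0.0009001093591158232)) [272.90780476 319.15764201] [210.30221218 236.03577045]
1.7 [275.7 310. ] [210.7 226.2]
1.9 [273.4 315.2] [209.9 230.7]
2.07 [272.6 319. ] [210.1 235.4]
(480, 640, 3)
```

View pics/cmp.png

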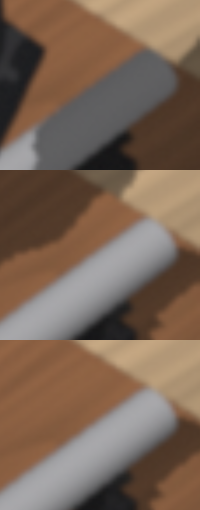

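View pics/scene6.png

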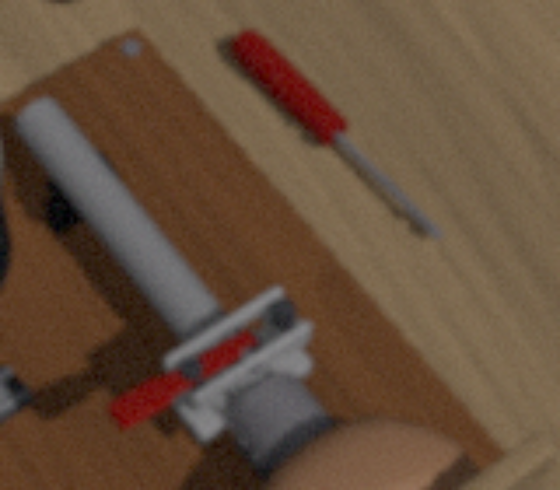

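```bash
python3 -c "
from cell import r
print(r.finish_job(), r.sense()['time_s'])"
```

```text
the job is handed in; nothing more can be done
the job is handed in; nothing more can be done
```

The tube is pushed home against the spacer, the cam lever lies fully down, and I handed the job in at about 14 s of the 53 s allowed. No verdict came back.

- **Tube:** I pushed its free end with closed fingers, in small steps, for about 30 mm. Drag was 2 to 4 N. It then stopped hard: larger push commands only raised the force, to about 11 N at most, and the tube did not move. The lever was still open at that point.
- **Lever:** I pushed its back face over and then pressed it down from above. In both cameras the lever tip is within about 2 px of where the fully-down angle (2.07 rad) puts it. It stayed there after I let go.
- **Tube after clamping:** The free end looked unchanged in the side camera from before clamping to after. That check is only good to about 1 to 2 mm.
- **Other things on the bench:** The screwdriver looked unmoved. I never touched the spray can or tape roll, but I did not measure them again at the end.

**Force spike:** On the last press, the lever had already snapped down and I pressed too far onto its stop. The wrist reading at the end of that move was about 98 N up, about 107 N in total, against the 120 N limit. I backed off at once, and only the fingertips were touching. I saw only the value at the end of that call, so the peak inside it is unknown.

I had no reading of the cam force on the tube, so the 40 N requirement is inferred from the lever being past dead centre.

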